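# Fold the jointed bench arm away into its catches

### The job

Fold the jointed arm on the bench away for storage: first fold the dark outer segment (red grip) fully against the bright inner segment until its spring catch snaps shut, then fold the pair fully against the fixed rail until the catch at the rail's end snaps shut too. Leave both joints folded fully home, let go, and leave the other things on the bench where they are.

Things in the scene. Friction and masses are not known exactly. Their poses are not given: they have to be found in the camera images.
- mount: fixed aluminium mount, a 6 mm plate about 90 x 240 mm screwed to the bench, its place and yaw differing each time. Origin on the bench surface on the inner hinge axis, z up. A dark toothed rail stands along its y at x = -46 mm; the arm swings over its +x side and folds up along its -y, beside the rail
- rail_mid (a point): middle of the fixed toothed steel rail's top, height 30 mm; the rail is 18 mm wide (mount x) and 190 mm long (mount y), and 24 mm tall on the plate
- inner_seg (a joint): angle (rad) of the inner segment about the vertical inner hinge; 0 = folded fully home alongside the rail (pointing along the mount's -y), growing anticlockwise seen from above as it opens; stop at 2.7. Dry friction of about 0.18 N m: it moves when pushed and stays where it is left. Short of its catch it stays ajar, 0.05 or more; snapped in it is held at 0
- outer_seg (a joint): angle (rad) of the outer segment from the inner one about the vertical outer hinge; 0 = folded fully home flat along the inner bar's rail side, pointing back to the inner hinge; grows anticlockwise from above as it opens; stop at 2.3. Dry friction about 0.1 N m. Short of its catch it stays ajar, 0.07 or more; snapped in it is held at 0. Left open, it meets the rail and the pair cannot be folded
- inner_hinge (a point): point on the inner hinge axis at height 30 mm. The inner segment is a bright aluminium bar 18 mm wide, from height 8 to 30 mm, its centre line through this axis, reaching 148 mm from it to its round tip
- outer_hinge (a point): point on the outer hinge axis at height 30 mm, carried by the inner bar: 130 mm along it from the inner hinge, 11 mm off its centre line to the rail side. The outer segment is a dark steel bar 18 mm wide, height 8 to 30 mm, 107 mm from hinge to tip, its centre line 11 mm beside this axis. Folded home, the two bars lie 4 mm apart and measure 40 mm over their outsides
- inner_grip (a point): centre of the black round upright grip on the inner bar: 20 mm diameter, from height 30 to 70 mm (this point at 50 mm), 105 mm from the inner hinge on the bar's centre line
- outer_grip (a point): centre of the red round upright grip on the outer bar: 20 mm diameter, from height 30 to 70 mm (this point at 50 mm), 85 mm along the bar from the outer hinge. Folded home it stands 45 mm along the inner bar from the inner hinge, 22 mm to the rail side of its centre line
- rail_catch (a point): sprung brass roller (8 mm, top at 30 mm) of the catch for the inner segment, in a grey housing 22 x 28 x 22 mm on the mount. In its last 12 mm the inner bar's tip must be pushed past the roller (about 12 N at the black grip), then it snaps in
- bar_catch (a point): sprung brass roller of the catch for the outer segment, in a grey housing on the inner bar near the inner hinge. In its last 13 mm the outer bar's tip must be forced past it (about 11 N at the red grip), then it snaps in. Pushing the outer segment alone makes the inner one yield and swing away instead, unless that is held, squeezed together with it, or at its stop
- star_knob: bystander: loose black star knob, 46 mm across and 30 mm tall, near the rail; leave it; origin under its centre
- collar: bystander: loose steel collar, 40 mm across and 16 mm tall, off the catch end of the mount; leave it; origin under its centre
- vee_block: bystander: loose dark steel vee block, 50 x 60 x 35 mm, off the hinge end of the mount; leave it; origin under its centre
- gear_rack: bystander: loose toothed steel bar, 260 x 24 x 27 mm, beyond the arm; leave it; origin under its centre
- spanner: bystander: loose spanner 190 mm long, beyond the arm to the right; leave it
- toggle_clamp: bystander: loose toggle clamp with a red handle on a 110 x 42 mm aluminium plate, 65 mm tall, to the right; leave it; origin under the plate's centre
- roller: bystander: loose upright steel roller, 36 mm across and 30 mm tall, to the left; leave it; origin under its centre

How it is judged:
By the outcome, as a careful person would: the job done as asked, in the order asked, and still so for the second after the job is handed in, with the robot touching nothing.
It also fails if it takes over 72 s, if anything falls off the work surface, if the arm or the gripper's body presses on something with over 40 N, if the wrist force passes 120 N, or if a joint passes its speed limit or range.

### The arm

A 6-joint arm with a two-finger parallel gripper is mounted at the origin on the work surface. World frame = base frame: x ahead of the robot, y to its left, z up, the work surface at z = 0. Lengths are in m, angles in rad, forces in N, time in s.
With the tool pointing down it reaches from about 0.225 to 0.875 m from the base axis. Payload 3.4 kg.
Tool frame: the origin (TCP) lies at the very end of the fingers, on their centre line; the grasp point (between the pads) lies 19 mm behind it (manip.hold_point_z is the distance from the TCP to the grasp point, in m); z points along the fingers, x is the direction in which the jaws open and shut, and the axes are right-handed (so a half turn about z gives the same grasp; the last joint's range is limited). The gripper opens to 85 mm and grips with 20 to 120 N. Pads are 22 mm wide; open, the fingers measure 114 mm over their backs; the gripper's body (76 mm by 85 mm) begins 54 mm behind the grasp point. The pads swing forward as they close: fully open they stand 13 mm farther back than shut.
Start: joints at [-1.251, 0.276, 1.505, -0, 1.361, -0.121], TCP at [0.245, -0.52, 0.231] pointing down, gripper open.
Joint ranges: [-2.89, 2.89], [-0.75, 2.08], [0.22, 2.7], [-1.18, 4.32], [0.11, 2.71], [-2.7, 2.7]. Speed limits (rad/s): [2.57, 2.57, 3.14, 3.14, 3.14, 3.14].

### API

Orientations are given as a unit quaternion [w, x, y, z].
In Python, from rig import telemetry, cams, manip, finder gives the robot as it stands. The module is installed in compiled form; this text tells all that it offers.
- The arm moves only by the tool carry_out, never from a script. Its argument "rows" is a list that holds one entry, the list of rows, each a list of 5 numbers: the gripper's target within -1 to 1 (fully open at 1, half-way at 0, shut at -1), then the shift along the world's x, y, z in cm, then the turn about the world's z in rad. A call has 1 to 12 rows; each row shifts and turns the commanded pose from where the row before left it; what a row does not reach is not made up. A row lasts 1/10 s, in which the tool goes at most 50 mm and 8.59 degrees, less where a joint would pass 70% of its speed; a pose out of reach is approached as far as the arm can. A call with a gripper value outside its range is refused whole. The fingers move at their own pace and stop on an object; "force" is the grip in N (left out, the last holds). Time passes only in rows, so rows that do not move let the fingers close. It gives the time, the measured TCP pose, the force and the opening at its end, in the units of the state.
- telemetry.get_state(): the state, without advancing time (a new reading comes with each control period).
- cams.get_image(name): name is "scene" or "top" or "wrist"; returns a dict with "image" (420x560x3 uint8, red, green, blue), "camera_matrix" (3x3 intrinsics, pixels), "eye" and "attitude" of the camera in the world. Camera axes: x right, y down, z forward; pixel columns grow to the right and rows downward; lengths in m; the calibration is good to about 2 mm. A picture is of the moment at which its call begins. There is no depth.
- manip.sign_off(): hands the job in, once; it reports no verdict.
Trained networks look in a picture, given as the dict that the camera call returned (one of the last four; its "shot" number tells which), for a name from the list of things; names that differ only in an ending like _2 or _b are one class to them, and where a whole thing is asked for, a point or a joint stands for the part that bears it (a point fixed in the world has none). Each returns a list of dicts, best first, with "confidence" (0 to 1); they miss things now and then, are a little off and sometimes report something else, mostly with a low value. They report only what shows in the picture. A call takes as long as a camera call.
- finder.boxes_of(picture, thing): "xy" ([column, row] in pixels, amid what is visible of it).
The state is a dict: "clock": time; "qpos": joint angles; "qd": joint speeds; "effort": joint torques, N m; "position": TCP position; "ee_rot": TCP orientation; "contact_force": force on the tool from outside, world axes, zero at the start; "moment": the same for the moment, N m; "width": finger opening in m.
Only numpy, scipy, OpenCV 4.12 (cv2) and the standard library are available. Lean on these libraries where they do the work, as an engineer would, in place of code of your own. Each camera call takes 0.05 s, during which the arm holds its last target.

## Working session

There is one attempt and no reset: what is moved stays moved. The work goes in short steps, Python scripts to look and compute and a tool call to move; the robot and the scene stay as the last step left them, time stands still between calls to the robot, and variables do not carry over. Pictures are saved under pics/ and viewed, and the job is handed in when it is done.

Besides the shell and the picture viewer there is one more tool, called by a JSON object that holds its "fn" and its "kwargs", one argument or row to a line. carry_out: Moves the arm, as the interface text tells. Its arguments: {"type":"object","properties":{"rows":{"type":"array","items":{"type":"array","items":{"type":"array","items":{"type":"number"}}}},"force":{"type":"number"}},"required":["rows"]}

```bash
mkdir -p pics; cat > h.py <<'E'
import numpy as np, cv2
from rig import telemetry, cams, manip, finder
from scipy.spatial.transform import Rotation as R
def rot(a):
    a=np.array(a,float)
    if a.shape==(3,3): return a
    return R.from_quat([a[1],a[2],a[3],a[0]]).as_matrix()
def ray(p,uv,z):
    K=np.array(p["camera_matrix"]);e=np.array(p["eye"]);A=rot(p["attitude"])
    d=A@np.linalg.solve(K,[uv[0],uv[1],1]); return e+d*(z-e[2])/d[2]
def proj(p,X):
    K=np.array(p["camera_matrix"]);e=np.array(p["eye"]);A=rot(p["attitude"])
    c=K@(A.T@(np.array(X)-e)); return c[:2]/c[2]
def save(p,n,s=1.4): 
    im=cv2.cvtColor(np.array(p["image"]),cv2.COLOR_RGB2BGR); cv2.imwrite(n,cv2.resize(im,None,fx=s,fy=s,interpolation=cv2.INTER_CUBIC))
E
python3 - <<'E'
from h import *
s=telemetry.get_state();print(s)
for n in ["top","scene"]:
    p=cams.get_image(n);save(p,f"pics/{n}0.png");print(n,p["eye"],p["attitude"],p["camera_matrix"])
    for t,z in [("inner_hinge",.03),("outer_hinge",.03),("inner_grip",.07),("outer_grip",.07),("rail_mid",.03),("rail_catch",.03),("bar_catch",.03)]:
        for b in finder.boxes_of(p,t)[:2]: print(t,b["confidence"],b["xy"],ray(p,b["xy"],z).round(4))
E
```

```text
{'clock': 0.0, 'qpos': array([-1.25098572e+00,  2.76635958e-01,  1.50614038e+00,  4.42943466e-05,
        1.36070973e+00, -1.20994489e-01]), 'qd': array([ 0.00060374, -0.00165696,  0.00040067, -0.00140373,  0.00038115,
       -0.00074061]), 'effort': array([ 2.14439247e-04, -4.16774261e+01, -2.45807827e+01, -3.06604834e-04,
        1.11943006e-02, -4.72912717e-06]), 'position': array([ 0.24517841, -0.51952199,  0.23041347]), 'ee_rot': array([-6.16440042e-04,  8.44588086e-01, -5.35415790e-01, -7.18838538e-04]), 'contact_force': array([ 0.47240671,  0.19578132, -0.22494532]), 'moment': array([ 0.01056601,  0.00286998, -0.00325184]), 'width': 0.08554070784404519}
top [ 0.42636232 -0.00838662  1.16326367] [ 0.03198898 -0.69675208  0.71626008 -0.02201677] [[433.94948033   0.         276.4280949 ]
 [  0.         433.94948033 212.57260807]
 [  0.           0.           1.        ]]
inner_hinge 0.66 [288.5, 244.9] [ 0.4281 -0.0227  0.03  ]
inner_hinge 0.59 [271.9, 183.5] [0.5904 0.0163 0.03  ]
outer_hinge 0.68 [277.3, 179.5] [0.6006 0.0018 0.03  ]
inner_grip 0.95 [270.4, 182.4] [0.5876 0.019
[... 306 characters left out ...]
0.65723404  0.80670384] [-0.40305912  0.81812751  0.36989096 -0.17717618] [[492.54707859   0.         275.987856  ]
 [  0.         492.54707859 206.18214742]
 [  0.           0.           1.        ]]
inner_hinge 0.84 [293.8, 215.8] [0.5449 0.0207 0.03  ]
outer_hinge 0.82 [300.5, 233.6] [ 0.6051 -0.0138  0.03  ]
inner_grip 0.66 [298.3, 213.2] [0.5801 0.0007 0.07  ]
inner_grip 0.26 [259.6, 214.0] [ 0.5215 -0.0713  0.07  ]
outer_grip 0.58 [299.4, 234.4] [ 0.6378 -0.0508  0.07  ]
rail_mid 0.9 [257.1, 216.7] [ 0.4871 -0.0512  0.03  ]
rail_catch 0.83 [255.7, 214.9] [ 0.4793 -0.0492  0.03  ]
bar_catch 0.89 [297.6, 216.0] [0.5517 0.0274 0.03  ]
bar_catch 0.5 [300.7, 231.5] [ 0.5999 -0.0081  0.03  ]
```

View pics/top0.png

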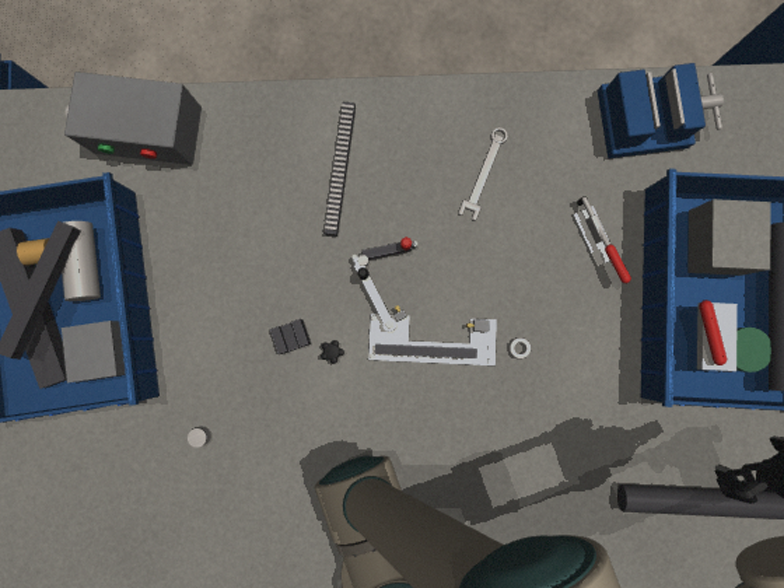

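View pics/scene0.png

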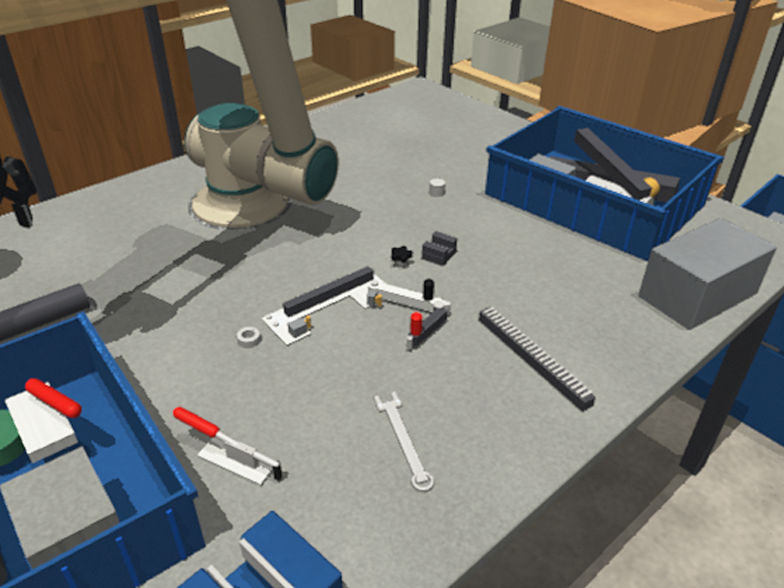

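```bash
python3 - <<'E'
from h import *
p=cams.get_image("top");im=cv2.cvtColor(p["image"],cv2.COLOR_RGB2BGR)
cv2.imwrite("pics/top1.png",cv2.resize(im[160:270,240:380],None,fx=5.5,fy=5.5,interpolation=cv2.INTER_CUBIC))
p=cams.get_image("scene");im=cv2.cvtColor(p["image"],cv2.COLOR_RGB2BGR)
cv2.imwrite("pics/scene1.png",cv2.resize(im[170:260,180:330],None,fx=5.3,fy=5.3,interpolation=cv2.INTER_CUBIC))
p=cams.get_image("wrist");save(p,"pics/wrist1.png")
E
```

```text
(no output)
```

View pics/top1.png

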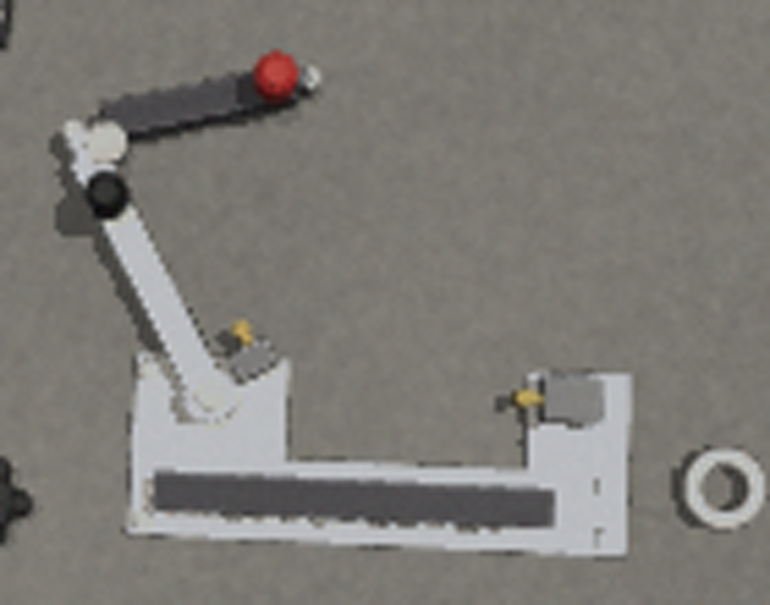

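View pics/scene1.png

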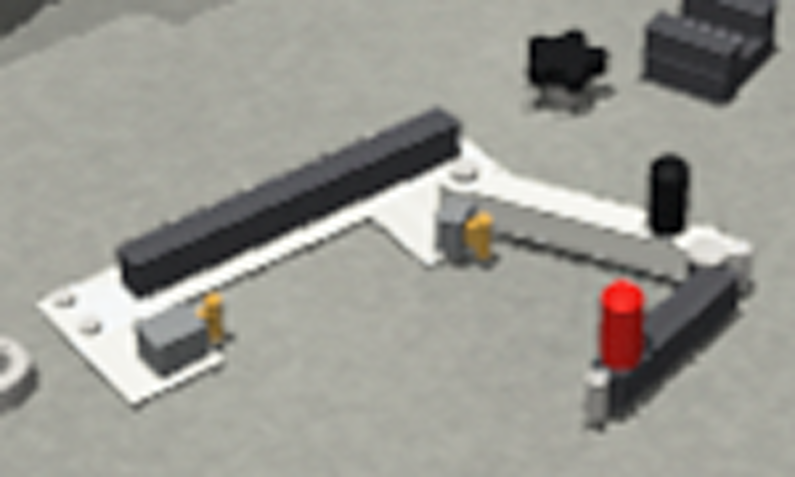

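View pics/wrist1.png

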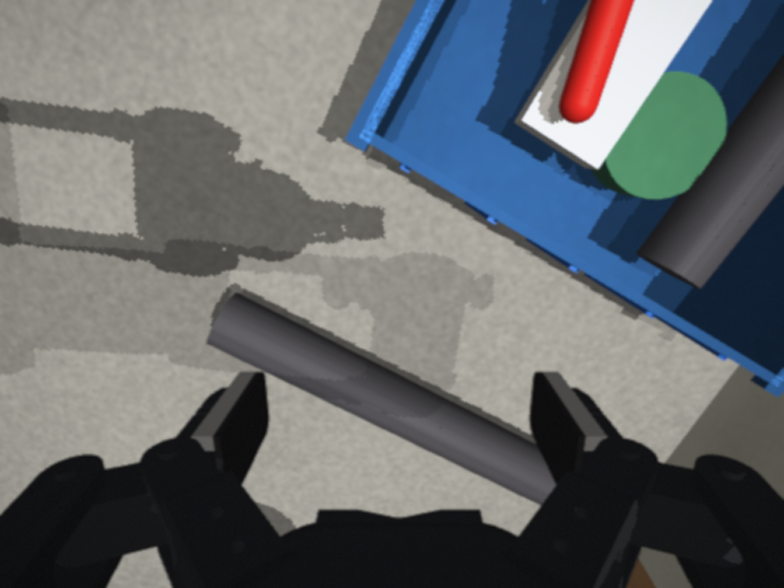

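```bash
cat > model.py <<'E'
from h import *
from scipy.optimize import least_squares
def Rz(a): return np.array([[np.cos(a),-np.sin(a)],[np.sin(a),np.cos(a)]])
def pts(v):
    x,y,yaw,q1,q2=v; o=np.array([x,y]); M=Rz(yaw)
    # inner bar frame: along a (mount -y at q1=0), rail side = mount -x at 0
    a=M@Rz(q1)@[0,-1]; s=M@Rz(q1)@[-1,0]
    oh=o+.130*a+.011*s
    b=Rz(q2)@(-a); t=Rz(q2)@s
    return dict(ih=o,oh=oh,ig=o+.105*a,og=oh+.085*b+.011*t,tip=oh+.107*b+.011*t,rail=(o+M@[-.046,0],M@[0,1]),a=a,s=s,b=b,t=t)
def fit(obs,v0):
    """obs: list (pic,name,uv,z)"""
    def f(v):
        P=pts(v);r=[]
        for p,n,uv,z in obs:
            if n=='rail':
                X=ray(p,uv,z)[:2]-P['rail'][0]; d=P['rail'][1]; r.append((X[0]*d[1]-X[1]*d[0])*1000)
            else: r+=list((ray(p,uv,z)[:2]-P[n])*1000)
        return np.array(r)
    s=least_squares(f,v0,loss='soft_l1',f_scale=3.0); return s.x,f(s.x)
E
python3 - <<'E'
from model import *
pt=cams.get_image("top");ps=cams.get_image("scene")
T=lambda u,v:((u+.5)/5.5-.5+240,(v+.5)/5.5-.5+160)
S=lambda u,v:((u+.5)/5.3-.5+180,(v+.5)/5.3-.5+170)
obs=[(pt,'ih',T(212,398),.03),(pt,'oh',T(105,142),.03),(pt,'ig',T(110,190),.07),(pt,'og',T(277,74),.07),(pt,'rail',T(153,489),.03),(pt,'rail',T(555,508),.03),
(ps,'ih',S(465,174),.03),(ps,'oh',S(710,245),.03),(ps,'ig',S(670,162),.07),(ps,'og',S(623,290),.07)]
for p,n,uv,z in obs: print(n,ray(p,uv,z).round(4))
v,r=fit(obs,[.43,0,0,2,1]);print(v,r.round(1))
for k,x in pts(v).items(): print(k,np.round(x,4))
E
```

```text
ih [0.4625 0.0033 0.03  ]
oh [0.5864 0.0512 0.03  ]
ig [0.5583 0.0473 0.07  ]
og [ 0.6101 -0.0312  0.07  ]
rail [0.4202 0.0324 0.03  ]
rail [ 0.4062 -0.1571  0.03  ]
ih [0.4593 0.0067 0.03  ]
oh [0.5775 0.0582 0.03  ]
ig [0.555  0.0511 0.07  ]
og [ 0.6084 -0.03    0.07  ]
[ 0.46220576  0.00452364 -0.06327963  2.0890131   1.28662407] [ 0.3 -1.2  2.5 -0.5  1.8 -3.3  1.  -1.1  2.3  0.3 -2.9  2.1 -6.3  6.4
 -1.5  0.4 -0.7  0.1]
ih [0.4622 0.0045]
oh [0.5838 0.0518]
ig [0.5565 0.0507]
og [ 0.6091 -0.0301]
tip [ 0.6128 -0.0518]
rail [[0.4163 0.0074]
 [0.0632 0.998 ]]
a [0.8983 0.4394]
s [ 0.4394 -0.8983]
b [ 0.1699 -0.9855]
t [0.9855 0.1699]
```

{"fn": "carry_out", "kwargs": {
  "rows": [
    [[0.06,2,2.7,0,0.107],[0.06,2,2.7,0,0.107],[0.06,2,2.7,0,0.107],[0.06,2,2.7,0,0.107],[0.06,2,2.7,0,0.107],[0.06,2,2.7,0,0.107],[0.06,2,2.7,0,0.107],[0.06,2,2.7,0,0.107],[0.06,2,2.7,0,0.107],[0.06,2,2.7,0,0.107],[0.06,2,2.7,0,0.107],[0.06,2,2.7,0,0.107]]
  ]
}}

```text
clock: 2.25
position: [0.486, -0.1949, 0.2315]
ee_rot: [0.0, 0.997, 0.079, 0.0]
contact_force: [0.4, 0.1, 0.7]
width: 0.0446
```

{"fn": "carry_out", "kwargs": {
  "rows": [
    [[0.06,2,2.7,0,0],[0.06,2,2.7,0,0],[0.06,2,2.7,0,0],[0.06,2,2.7,0,0],[0.06,2,2.7,0,0],[0.06,1.2,1.5,0,0],[0.06,1.2,1.5,-2,0],[0.06,0,0,-2,0],[0.06,0,0,0,0],[0.06,0,0,0,0]]
  ]
}}

```text
clock: 3.25
position: [0.609, -0.0316, 0.1913]
ee_rot: [0.0, 0.997, 0.077, -0.0]
contact_force: [0.5, 0.2, 0.8]
width: 0.0453
```

```bash
python3 - <<'E'
from h import *
p=cams.get_image("wrist");save(p,"pics/wrist2.png");print(p["eye"],p["attitude"])
p=cams.get_image("top");save(p,"pics/top2.png")
s=telemetry.get_state();print(s["clock"],s["position"],s["ee_rot"],s["width"],s["qpos"])
E
```

```text
[0.59678515 0.04270166 0.33376352] [0.14762257 0.98604292 0.07631531 0.01014403]
3.35 [ 0.60980688 -0.03180376  0.19256494] [3.65923221e-04 9.97064706e-01 7.65567797e-02 9.46919493e-04] 0.045415446385665845 [-1.65851145e-01  3.50900570e-01  1.49126055e+00 -2.65561202e-04
  1.29741738e+00 -3.19043304e-01]
```

View pics/wrist2.png

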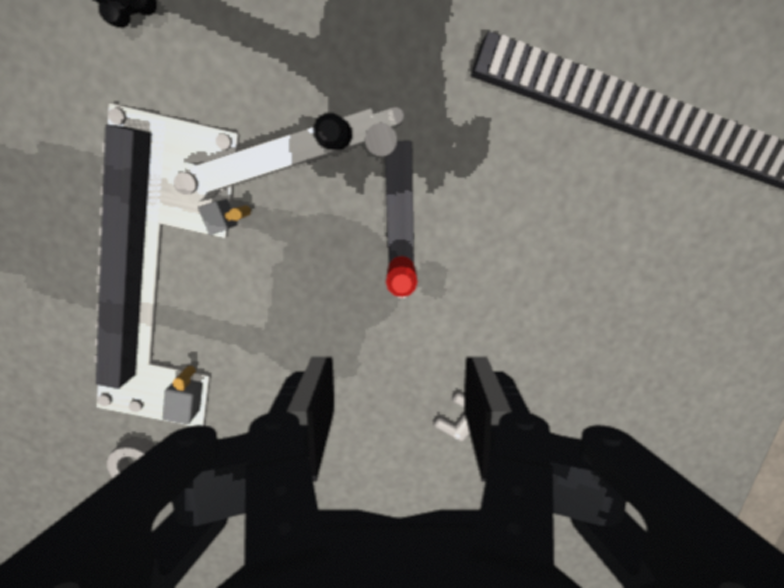

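```bash
python3 - <<'E'
from model import *
p=cams.get_image("wrist")
W=lambda u,v:((u+.5)/1.4-.5,(v+.5)/1.4-.5)
obs=[(p,'ih',W(186,181),.031),(p,'oh',W(382,139),.031),(p,'ig',W(333,129),.07),(p,'og',W(402,281),.07)]
for q,n,uv,z in obs: print(n,ray(q,uv,z).round(4))
f=lambda w: None
import model
v,r=fit(obs+[],[.462,.0045,-.063,2.089,1.287]);print(v,r.round(1), v[2]+v[3])
for k,x in pts(v).items(): print(k,np.round(x,4))
E
```

```text
ih [0.4613 0.0055 0.031 ]
oh [0.585  0.0511 0.031 ]
ig [0.5589 0.051  0.07  ]
og [ 0.6104 -0.0296  0.07  ]
[ 0.46260596  0.00595547 -0.77394934  2.78559206  1.30614283] [-1.3 -0.5  0.2 -0.4  1.4  0.2 -0.2  0.7] 2.0116427217090025
ih [0.4626 0.006 ]
oh [0.5849 0.0515]
ig [0.5576 0.0508]
og [ 0.6106 -0.0303]
tip [ 0.6145 -0.0519]
rail [[0.4297 0.0381]
 [0.699  0.7152]]
a [0.9044 0.4267]
s [ 0.4267 -0.9044]
b [ 0.1753 -0.9845]
t [0.9845 0.1753]
```

```bash
python3 - <<'E'
from model import *
v=np.array([.4625,.0057,-.064,2.077,1.306])
prev=None
c=np.array([.610,-.030]);ang=.153
for q in [1.306,1.18,1.06,.94,.82,.70,.58,.46,.36,.27]:
    v[4]=q;P=pts(v);C=P['og']-.0125*P['t'];A=np.arctan2(P['t'][1],P['t'][0])
    print(q,P['og'].round(4),C.round(4),((C-c)*100).round(2),round(A-ang,3));c=C;ang=A
E
```

```text
1.306 [ 0.6105 -0.0303] [ 0.5982 -0.0325] [-1.18 -0.25] 0.024
1.18 [ 0.6001 -0.0329] [ 0.5876 -0.0336] [-1.07 -0.1 ] -0.126
1.06 [ 0.5899 -0.0342] [ 0.5774 -0.0333] [-1.02  0.03] -0.12
0.94 [ 0.5796 -0.0342] [ 0.5673 -0.0318] [-1.01  0.15] -0.12
0.82 [ 0.5694 -0.0329] [ 0.5575 -0.0291] [-0.98  0.27] -0.12
0.7 [ 0.5594 -0.0305] [ 0.548  -0.0253] [-0.94  0.38] -0.12
0.58 [ 0.5498 -0.0269] [ 0.5391 -0.0204] [-0.89  0.49] -0.12
0.46 [ 0.5406 -0.0221] [ 0.5308 -0.0144] [-0.83  0.6 ] -0.12
0.36 [ 0.5335 -0.0174] [ 0.5245 -0.0087] [-0.63  0.57] -0.1
0.27 [ 0.5276 -0.0125] [ 0.5194 -0.003 ] [-0.52  0.57] -0.09
```

{"fn": "carry_out", "kwargs": {
  "rows": [
    [[0.06,0,0.2,-4,0],[0.06,0,0,-4,0],[0.06,0,0,-4,0],[0.06,0,0,-2.7,0],[0.06,0,0,0,0],[0.06,0,0,0,0]]
  ]
}}

```text
clock: 4.0
position: [0.6102, -0.0295, 0.0454]
ee_rot: [0.0, 0.997, 0.077, 0.001]
contact_force: [0.2, 0.2, 0.3]
width: 0.0453
```

{"fn": "carry_out", "kwargs": {
  "rows": [
    [[0.06,-0.6,-0.15,0,0.02],[0.06,-0.6,-0.1,0,0],[0.06,-1.07,-0.1,0,-0.126],[0.06,-1.02,0.03,0,-0.12],[0.06,-1.01,0.15,0,-0.12],[0.06,-0.98,0.27,0,-0.12],[0.06,-0.94,0.38,0,-0.12],[0.06,0,0,0,0]]
  ]
}}

```text
clock: 4.8
position: [0.5464, -0.0242, 0.0459]
ee_rot: [0.0, 0.977, -0.214, 0.001]
contact_force: [0.4, -0.0, -0.0]
width: 0.0451
```

```bash
python3 - <<'E'
from h import *
p=cams.get_image("wrist");save(p,"pics/wrist3.png")
E
```

```text
(no output)
```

View pics/wrist3.png

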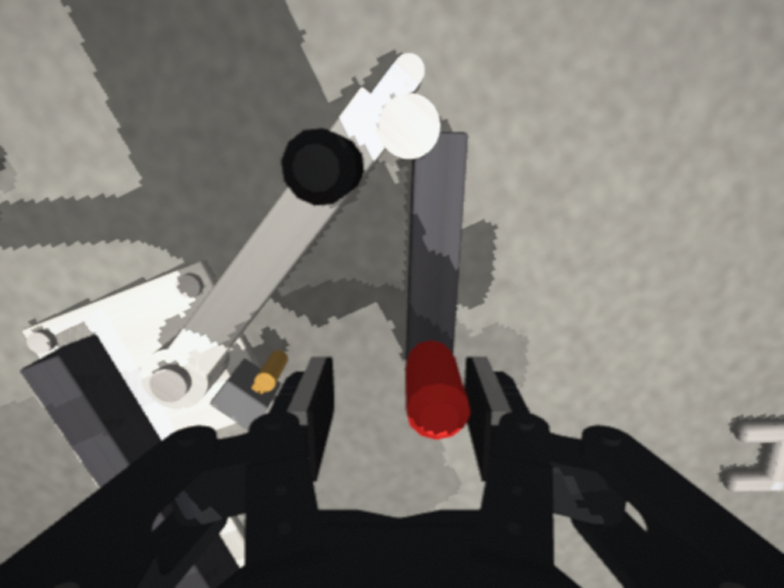

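{"fn": "carry_out", "kwargs": {
  "rows": [
    [[0.06,-0.89,0.49,0,-0.12],[0.06,-0.83,0.6,0,-0.12],[0.06,-0.63,0.57,0,-0.1],[0.06,-0.52,0.57,0,-0.09],[0.06,0,0,0,0]]
  ]
}}

```text
clock: 5.35
position: [0.5186, -0.0017, 0.045]
ee_rot: [-0.0, 0.909, -0.416, 0.001]
contact_force: [-0.1, -0.1, -0.2]
width: 0.0451
```

```bash
python3 - <<'E'
from h import *
p=cams.get_image("wrist");save(p,"pics/wrist4.png");s=telemetry.get_state();print(s["position"],s["ee_rot"],s["contact_force"])
E
```

```text
[ 0.51882579 -0.00195     0.04486062] [-1.45972225e-04  9.09336006e-01 -4.16062190e-01  5.10291741e-04] [-0.2346874  -0.07883365  0.41522782]
```

View pics/wrist4.png

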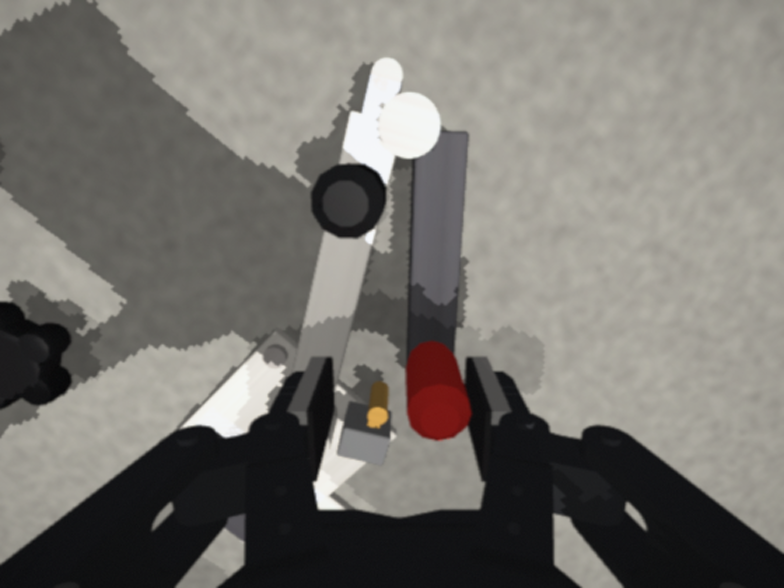

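{"fn": "carry_out", "kwargs": {
  "rows": [
    [[1,0,0,0,0],[1,0,0,0,0],[1,0,0,0,0],[1,-0.05,0.3,0,-0.09],[1,-0.05,0.3,0,-0.09],[1,-0.05,0.26,0,-0.09],[1,0,0,0,0]]
  ]
}}

```text
clock: 6.1
position: [0.5169, 0.0067, 0.0442]
ee_rot: [0.0, 0.844, -0.536, -0.0]
contact_force: [0.8, 0.8, 0.3]
width: 0.0851
```

```bash
python3 - <<'E'
from h import *
p=cams.get_image("wrist");save(p,"pics/wrist5.png");s=telemetry.get_state();print(s["position"],s["ee_rot"],s["contact_force"],s["width"])
p=cams.get_image("scene");save(p,"pics/scene5.png")
E
```

```text
[0.5169794  0.00659523 0.04425275] [ 7.32683973e-05  8.44699832e-01 -5.35240308e-01 -1.12994384e-05] [-0.98842158  0.34900338  0.03496638] 0.0854121830944064
```

View pics/wrist5.png

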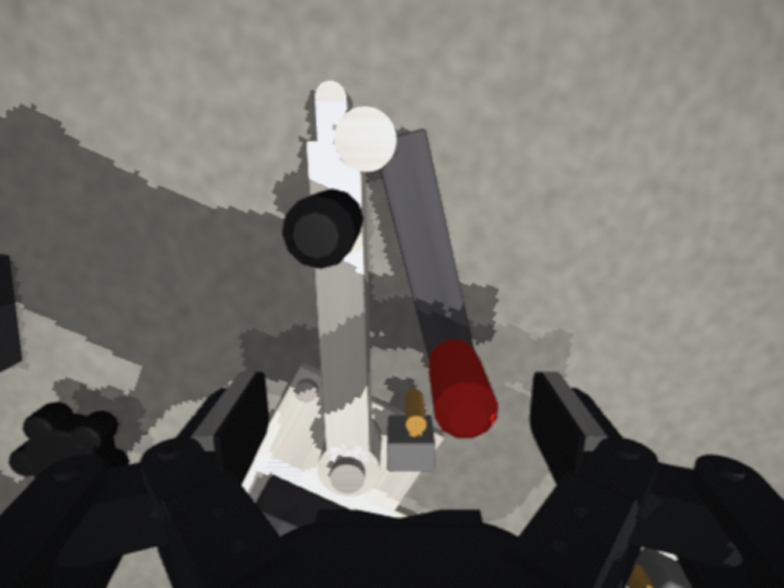

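View pics/scene5.png

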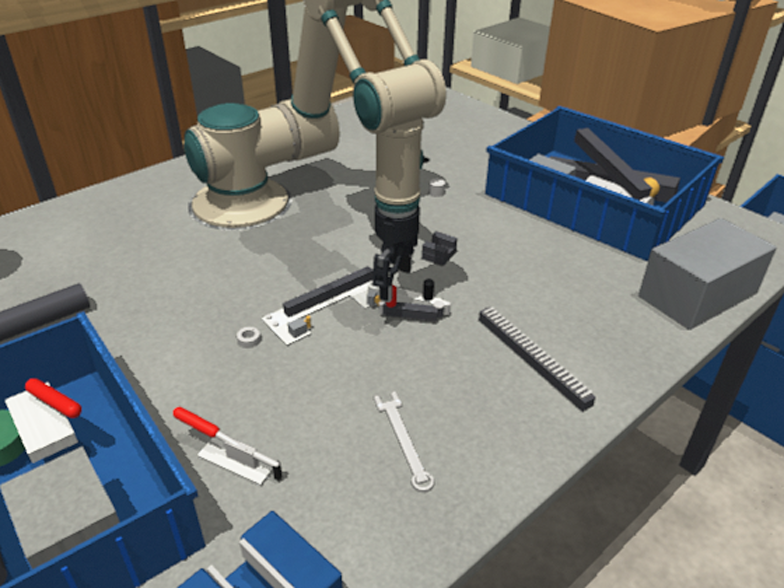

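{"fn": "carry_out", "kwargs": {
  "rows": [
    [[1,0,0,-1.5,0],[1,0,0,-1.7,0],[1,0,0,0,0],[0.3,0,0,0,0],[0.1,0,0,0,0],[0,0,0,0,0],[0,0,0,0,0]]
  ],
  "force": 30
}}

```text
clock: 6.9
position: [0.5161, 0.0093, 0.0139]
ee_rot: [-0.002, 0.843, -0.538, -0.002]
contact_force: [-2.5, 8.2, 8.6]
width: 0.0425
```

```bash
python3 - <<'E'
from h import *
p=cams.get_image("wrist");save(p,"pics/wrist6.png");s=telemetry.get_state();print(s["position"],s["ee_rot"],s["contact_force"],s["width"])
E
```

```text
[0.51622041 0.00912075 0.01390885] [-0.00172638  0.84323289 -0.53754378 -0.00141394] [-2.66950817  7.44993998  7.91936531] 0.042923917129710186
```

View pics/wrist6.png

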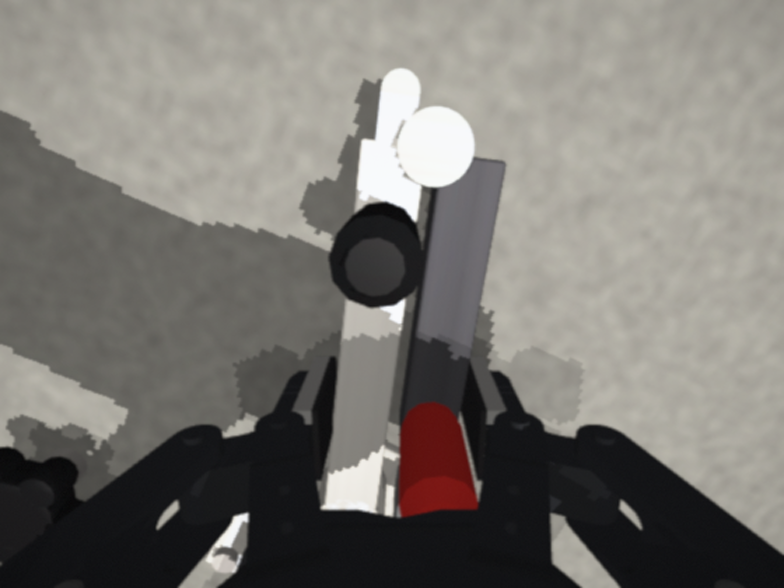

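{"fn": "carry_out", "kwargs": {
  "rows": [
    [[0,0,0,0.5,0],[-0.2,0,0,0,0],[-0.4,0,0,0,0],[-0.4,0,0,0,0],[-0.4,0,0,0,0]]
  ],
  "force": 40
}}

```text
clock: 7.45
position: [0.5153, 0.009, 0.0176]
ee_rot: [-0.001, 0.843, -0.538, -0.002]
contact_force: [-1.6, 7.6, 1.3]
width: 0.0401
```

```bash
python3 - <<'E'
from h import *
p=cams.get_image("wrist");save(p,"pics/wrist7.png");s=telemetry.get_state();print(s["position"],s["ee_rot"],s["contact_force"],s["width"])
E
```

```text
[0.51533181 0.00902038 0.01767306] [-0.00115166  0.84310437 -0.53774407 -0.00223895] [-2.38829717  7.89916521  1.42605668] 0.04009529139926611
```

View pics/wrist7.png

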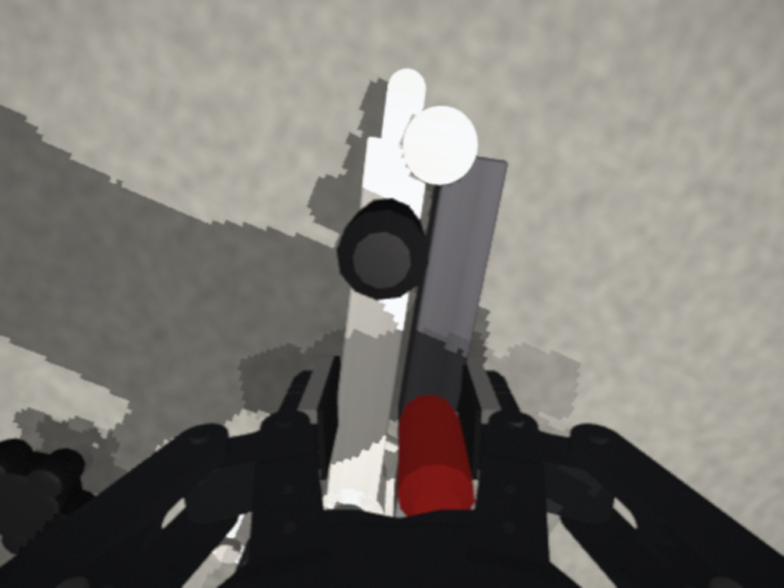

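{"fn": "carry_out", "kwargs": {
  "rows": [
    [[0.3,0,0,0,0],[0.6,0,0,0,0],[0.6,0,0,0,0],[0.6,0,0,3,0],[0.6,0,0,4,0],[0.6,0,0,4,0],[0.6,0,0,4,0],[0.6,-2,-1,0,0],[0.6,-2,-1,0,0],[0.6,0,0,0,0]]
  ]
}}

```text
clock: 8.5
position: [0.4746, -0.0141, 0.1679]
ee_rot: [0.001, 0.844, -0.537, -0.0]
contact_force: [0.1, 0.0, -0.3]
width: 0.0682
```

```bash
python3 - <<'E'
from h import *
p=cams.get_image("wrist");save(p,"pics/wrist8.png");s=telemetry.get_state();print(s["position"],s["ee_rot"],s["contact_force"],s["width"])
E
```

```text
[ 0.47633466 -0.01382374  0.16783473] [-7.78698837e-05  8.43749844e-01 -5.36736359e-01  5.24490386e-04] [ 0.05405126 -0.59378416  0.02961147] 0.06812177290371248
```

View pics/wrist8.png

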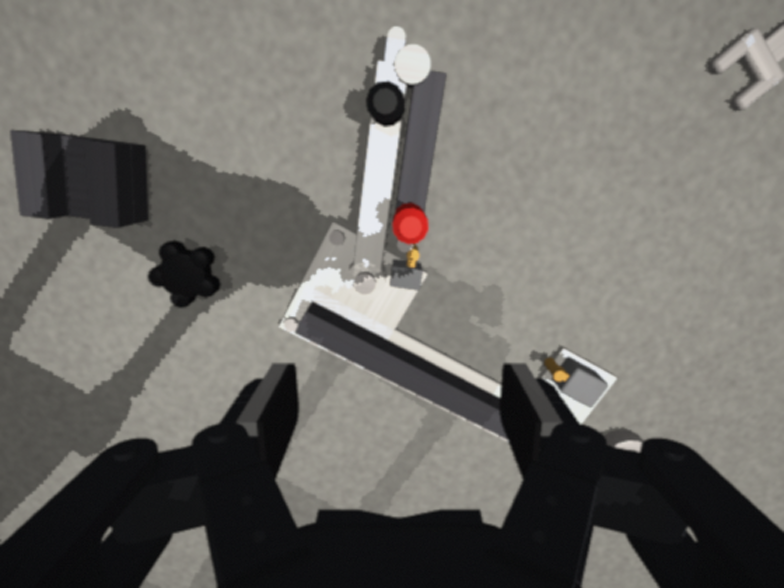

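```bash
python3 - <<'E'
from model import *
p=cams.get_image("wrist")
W=lambda u,v:((u+.5)/1.4-.5,(v+.5)/1.4-.5)
obs=[(p,'ih',W(365,279),.031),(p,'oh',W(413,64),.031),(p,'ig',W(386,101),.07),(p,'og',W(411,223),.07)]
for q,n,uv,z in obs: print(n,ray(q,uv,z).round(4))
v,r=fit(obs,[.462,.0045,-.063,2.0,0.1]);print(v,r.round(1), v[2]+v[3])
for k,x in pts(v).items(): print(k,np.round(x,4))
im=cv2.cvtColor(p["image"],cv2.COLOR_RGB2BGR)
cv2.imwrite("pics/w9.png",cv2.resize(im[10:220,230:330],None,fx=2.8,fy=2.8,interpolation=cv2.INTER_CUBIC))
E
```

```text
ih [0.4649 0.0058 0.031 ]
oh [0.5911 0.032  0.031 ]
ig [0.5637 0.035  0.07  ]
og [ 0.5145 -0.0022  0.07  ]
[ 4.64114684e-01  5.48752282e-03 -2.61398996e-01  2.12269780e+00
 -9.90868898e-04] [ 0.8  0.3 -0.8 -0.2 -1.  -0.5  1.   0.4] 1.86129880816539
ih [0.4641 0.0055]
oh [0.5918 0.0322]
ig [0.5647 0.0356]
og [ 0.5135 -0.0026]
tip [ 0.4924 -0.0089]
rail [[0.4197 0.0174]
 [0.2584 0.966 ]]
a [0.9581 0.2864]
s [ 0.2864 -0.9581]
b [-0.9584 -0.2855]
t [ 0.2855 -0.9584]
```

View pics/w9.png

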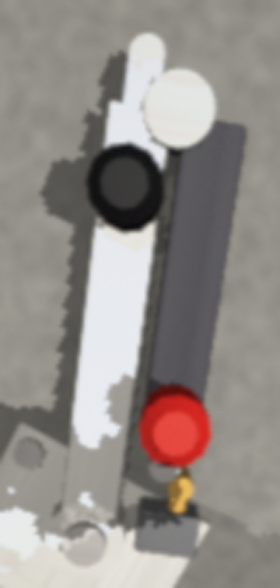

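{"fn": "carry_out", "kwargs": {
  "rows": [
    [[0.06,0.73,0.41,0,0.149],[0.06,0.73,0.41,0,0.149],[0.06,0.73,0.41,0,0.149],[0.06,0.73,0.41,0,0.149],[0.06,0.73,0.41,0,0.149],[0.06,0.73,0.41,0,0.149],[0.06,0.73,0.41,0,0.149],[0.06,0.73,0.41,0,0.149],[0.06,0.73,0.41,0,0.149],[0.06,0.73,0.41,0,0.149],[0.06,0.73,0.41,0,0.149],[0.06,0.73,0.41,0,0.149]]
  ]
}}

```text
clock: 9.8
position: [0.5661, 0.0364, 0.1669]
ee_rot: [-0.0, 0.946, 0.325, 0.0]
contact_force: [0.4, -0.2, -0.0]
width: 0.0456
```

{"fn": "carry_out", "kwargs": {
  "rows": [
    [[0.06,0,0,0,0.149],[0.06,0,0,0,0.149],[0.06,0,0,0,0.149],[0.06,0,0,0,0.149],[0.06,0,0,0,0.149],[0.06,0,0,0,0.149],[0.06,0,0,0,0.149],[0.06,0,0,0,0.149],[0.06,0,0,0,0],[0.06,0,0,0,0]]
  ]
}}

```text
clock: 10.8
position: [0.5652, 0.0361, 0.167]
ee_rot: [-0.0, 0.604, 0.797, 0.0]
contact_force: [0.2, 0.2, 1.2]
width: 0.0453
```

```bash
python3 - <<'E'
from h import *
p=cams.get_image("wrist");save(p,"pics/wrist10.png");s=telemetry.get_state();print(s["position"],s["ee_rot"],2*np.arctan2(s["ee_rot"][2],s["ee_rot"][1]),s["qpos"],s["width"])
E
```

```text
[0.56507208 0.03602265 0.16707071] [-2.02635649e-05  6.03562278e-01  7.97315854e-01  7.21750293e-05] 1.8456697871387036 [-5.93062090e-02  3.05782956e-01  1.62728833e+00  1.52454511e-04
  1.20847493e+00 -1.90503003e+00] 0.044836178433317615
```

View pics/wrist10.png

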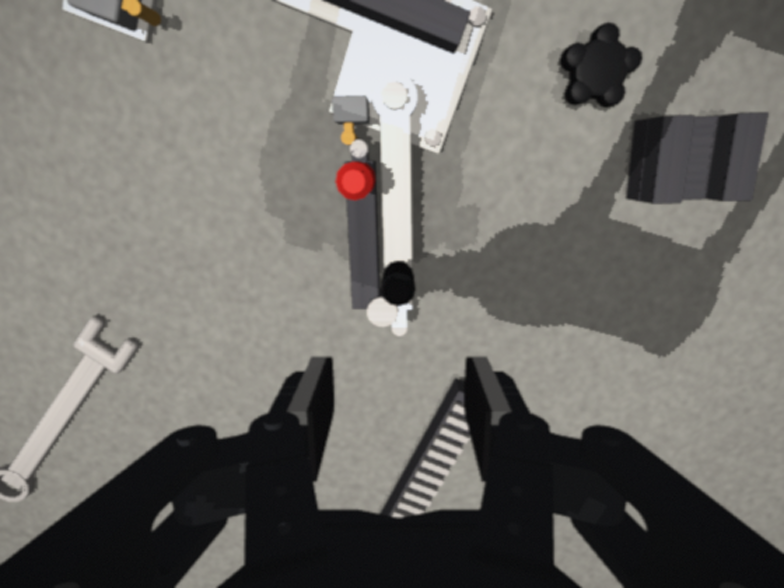

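```bash
python3 - <<'E'
from model import *
v=np.array([.463,.0056,-.064,1.925,0])
c=None
for q in np.r_[1.925,np.linspace(1.925,0,18)[1:]]:
    v[3]=q;P=pts(v);C=P['ig']+.0125*P['s'];A=np.arctan2(-P['s'][1],-P['s'][0])
    if c is None: c=np.array([.5651,.0360]);ang=1.846
    print(round(q,3),C.round(4),((C-c)*100).round(2),round(A-ang,3));c=C;ang=A
E
```

```text
1.925 [0.5672 0.0237] [ 0.21 -1.23] 0.015
1.812 [0.5686 0.0118] [ 0.14 -1.19] -0.113
1.699 [ 5.686e-01 -2.000e-04] [ 0.  -1.2] -0.113
1.585 [ 0.5673 -0.0121] [-0.13 -1.19] -0.113
1.472 [ 0.5646 -0.0237] [-0.27 -1.17] -0.113
1.359 [ 0.5606 -0.035 ] [-0.4  -1.13] -0.113
1.246 [ 0.5554 -0.0458] [-0.52 -1.08] -0.113
1.132 [ 0.549  -0.0559] [-0.64 -1.01] -0.113
1.019 [ 0.5415 -0.0652] [-0.75 -0.93] -0.113
0.906 [ 0.533  -0.0737] [-0.85 -0.84] -0.113
0.793 [ 0.5236 -0.0811] [-0.94 -0.74] -0.113
0.679 [ 0.5134 -0.0874] [-1.02 -0.63] -0.113
0.566 [ 0.5026 -0.0925] [-1.08 -0.51] -0.113
0.453 [ 0.4913 -0.0963] [-1.13 -0.38] -0.113
0.34 [ 0.4796 -0.0988] [-1.17 -0.25] -0.113
0.226 [ 0.4676 -0.1   ] [-1.19 -0.12] -0.113
0.113 [ 0.4557 -0.0999] [-1.2   0.02] -0.113
0.0 [ 0.4438 -0.0984] [-1.19  0.15] -0.113
```

{"fn": "carry_out", "kwargs": {
  "rows": [
    [[0.06,0,0,-4,0],[0.06,0,0,-4,0],[0.06,0,0,-4.2,0],[0.06,0,0,0,0],[0.06,0,0,0,0]]
  ]
}}

```text
clock: 11.35
position: [0.5647, 0.0359, 0.0454]
ee_rot: [-0.0, 0.603, 0.798, -0.0]
contact_force: [-0.1, -0.5, -0.5]
width: 0.0453
```

{"fn": "carry_out", "kwargs": {
  "rows": [
    [[0.06,0.1,-0.6,0,0.015],[0.06,0.11,-0.63,0,0],[0.06,0.14,-1.19,0,-0.113],[0.06,0,-1.2,0,-0.113],[0.06,-0.13,-1.19,0,-0.113],[0.06,-0.27,-1.17,0,-0.113],[0.06,-0.4,-1.13,0,-0.113],[0.06,-0.52,-1.08,0,-0.113],[0.06,-0.64,-1.01,0,-0.113],[0.06,-0.75,-0.93,0,-0.113],[0.06,0,0,0,0]]
  ]
}}

```text
clock: 12.45
position: [0.5414, -0.067, 0.0471]
ee_rot: [0.001, 0.888, 0.461, 0.001]
contact_force: [-0.1, 0.1, 0.4]
width: 0.0449
```

```bash
python3 - <<'E'
from h import *
p=cams.get_image("wrist");save(p,"pics/wrist11.png");s=telemetry.get_state();print(s["position"],s["contact_force"],s["qpos"],s["width"])
E
```

```text
[ 0.54167443 -0.06648193  0.04687062] [ 0.0902091   0.03573508 -0.31710571] [-2.49620675e-01  3.98710410e-01  1.83154378e+00 -2.81524060e-05
  9.08481117e-01 -1.20929947e+00] 0.04500906773850102
```

View pics/wrist11.png

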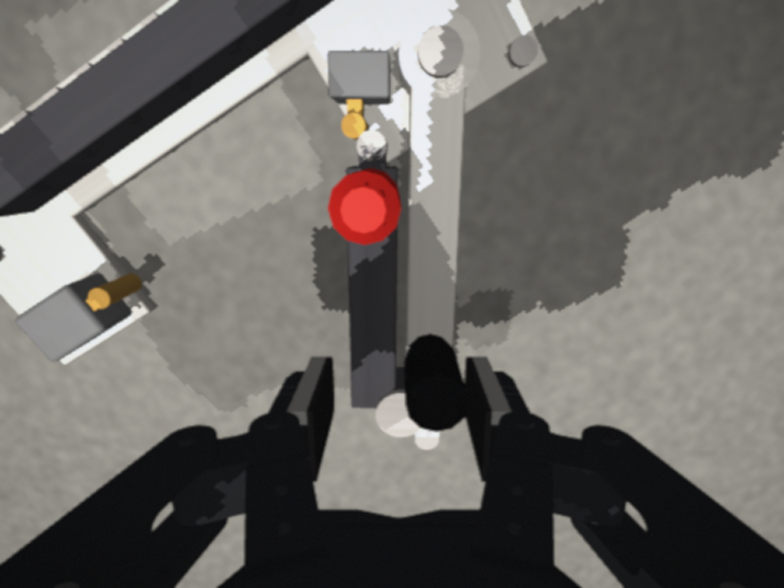

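{"fn": "carry_out", "kwargs": {
  "rows": [
    [[0.06,-0.85,-0.84,0,-0.113],[0.06,-0.94,-0.74,0,-0.113],[0.06,-1.02,-0.63,0,-0.113],[0.06,-1.08,-0.51,0,-0.113],[0.06,-1.13,-0.38,0,-0.113],[0.06,-1.17,-0.25,0,-0.113],[0.06,-1.19,-0.12,0,-0.113],[0.06,0,0,0,0]]
  ]
}}

```text
clock: 13.3
position: [0.467, -0.1003, 0.0462]
ee_rot: [0.0, 0.996, 0.085, 0.001]
contact_force: [0.3, 0.1, -0.6]
width: 0.0451
```

```bash
python3 - <<'E'
from h import *
p=cams.get_image("wrist");save(p,"pics/wrist12.png");s=telemetry.get_state();print(s["position"],s["contact_force"],s["qpos"],s["width"])
E
```

```text
[ 0.46743223 -0.10019141  0.0460012 ] [ 0.18648062  0.88309544 -0.68744586] [-3.56974429e-01  3.18617197e-01  1.97663490e+00  2.37670144e-04
  8.45233757e-01 -5.28484958e-01] 0.045010073618898354
```

View pics/wrist12.png

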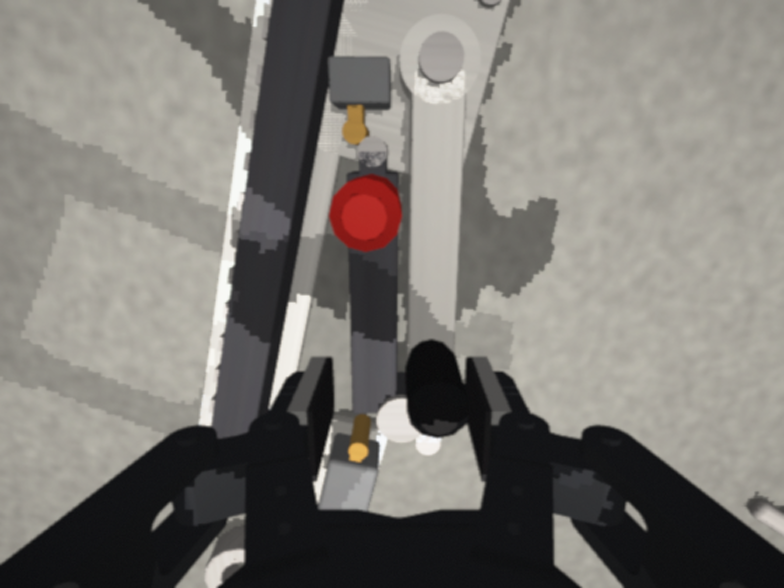

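{"fn": "carry_out", "kwargs": {
  "rows": [
    [[0.06,-0.6,0,0,-0.056],[0.06,-0.6,0.02,0,-0.057],[0.06,-0.3,0.03,0,-0.028],[0.06,-0.3,0.03,0,-0.028],[0.06,0,0,0,0]]
  ]
}}

```text
clock: 13.85
position: [0.4507, -0.0997, 0.0458]
ee_rot: [0.0, 1.0, -0.0, 0.002]
contact_force: [3.3, -0.4, 1.4]
width: 0.0453
```

{"fn": "carry_out", "kwargs": {
  "rows": [
    [[0.06,-0.2,0.03,0,-0.02],[0.06,-0.2,0.03,0,-0.02],[0.06,0,0,0,0]]
  ]
}}

```text
clock: 14.15
position: [0.4503, -0.0989, 0.0459]
ee_rot: [-0.0, 1.0, -0.021, 0.005]
contact_force: [11.4, 2.6, -5.6]
width: 0.0454
```

{"fn": "carry_out", "kwargs": {
  "rows": [
    [[0.06,-0.15,0.02,0,-0.01],[0.06,-0.15,0.02,0,0],[0.06,0,0,0,0]]
  ]
}}

```text
clock: 14.45
position: [0.4498, -0.0986, 0.046]
ee_rot: [0.0, 1.0, -0.026, 0.007]
contact_force: [16.3, 3.8, -9.9]
width: 0.0454
```

```bash
python3 - <<'E'
from h import *
p=cams.get_image("wrist");save(p,"pics/wrist13.png");s=telemetry.get_state();print(s["position"],s["contact_force"],s["moment"],s["width"])
p=cams.get_image("scene");im=cv2.cvtColor(p["image"],cv2.COLOR_RGB2BGR)
cv2.imwrite("pics/scene13.png",cv2.resize(im[140:260,180:330],None,fx=5,fy=5,interpolation=cv2.INTER_CUBIC))
E
```

```text
[ 0.44982149 -0.09863772  0.0460004 ] [16.01028689  5.44344676 -9.0825864 ] [ 0.81862741 -2.43239104  0.20838912] 0.04541953247356668
```

View pics/wrist13.png

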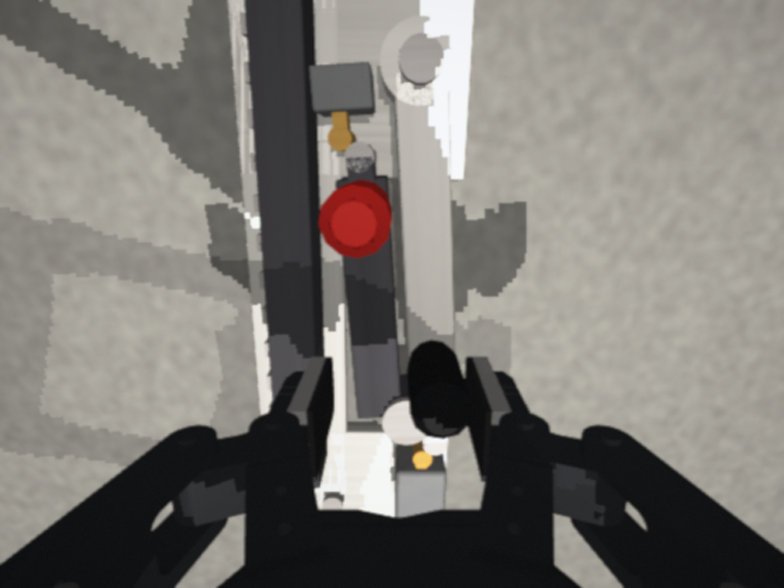

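View pics/scene13.png

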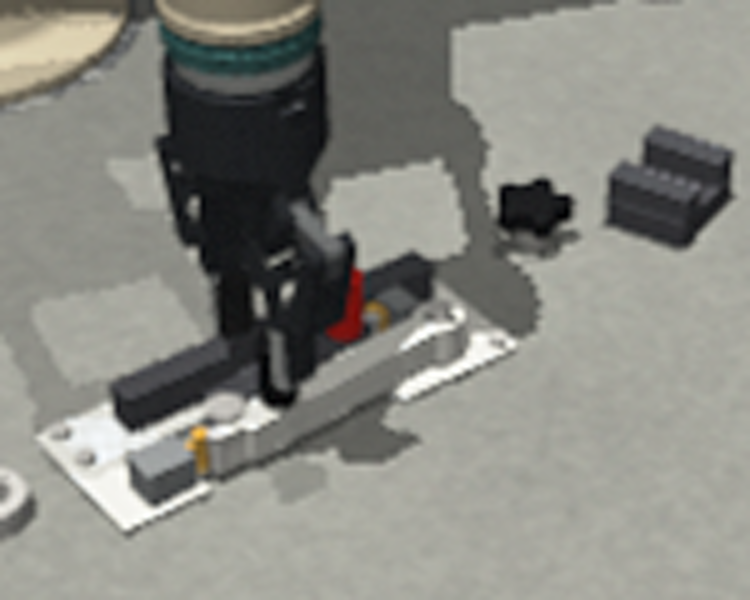

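{"fn": "carry_out", "kwargs": {
  "rows": [
    [[0.06,-0.15,0.01,0,0],[0.06,-0.15,0,0,0],[0.06,0,0,0,0]]
  ]
}}

```text
clock: 14.85
position: [0.4418, -0.0989, 0.0457]
ee_rot: [0.001, 1.0, -0.025, 0.002]
contact_force: [5.2, -0.4, -0.2]
width: 0.0454
```

{"fn": "carry_out", "kwargs": {
  "rows": [
    [[0.06,0.5,0,0,0],[0.06,0.8,0,0,0],[0.06,0,0,0,0],[0.06,0,0,3,0],[0.06,0,0,4,0],[0.06,0,0,4,0],[0.06,0,0,3,0],[0.06,0,-3,0,0],[0.06,0,-3,0,0],[0.06,0,0,0,0]]
  ]
}}

```text
clock: 15.85
position: [0.452, -0.1609, 0.1854]
ee_rot: [0.001, 1.0, -0.027, -0.0]
contact_force: [-0.6, 1.2, 0.4]
width: 0.0449
```

```bash
python3 - <<'E'
from h import *
p=cams.get_image("wrist");save(p,"pics/wrist14.png");s=telemetry.get_state();print(s["position"],s["contact_force"])
p=cams.get_image("top");save(p,"pics/top14.png")
E
```

```text
[ 0.45145015 -0.15907279  0.18495248] [-0.27843429  0.36802874 -0.12141692]
```

View pics/wrist14.png

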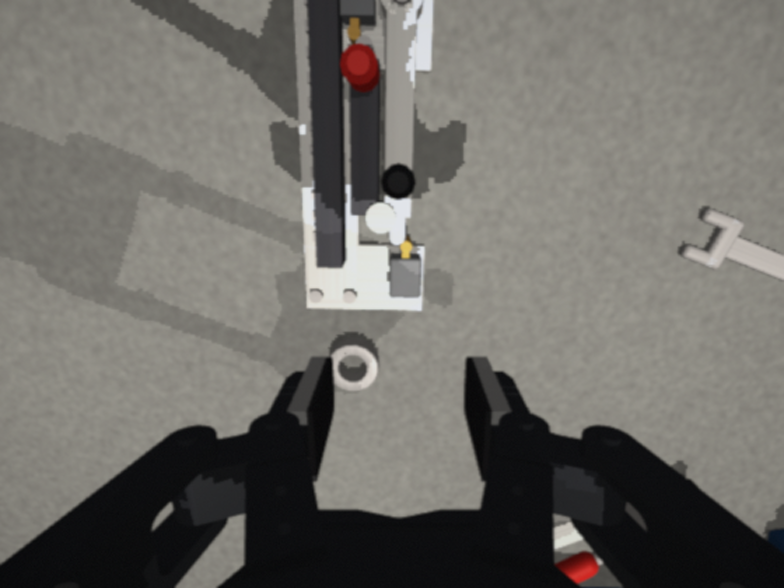

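View pics/top14.png

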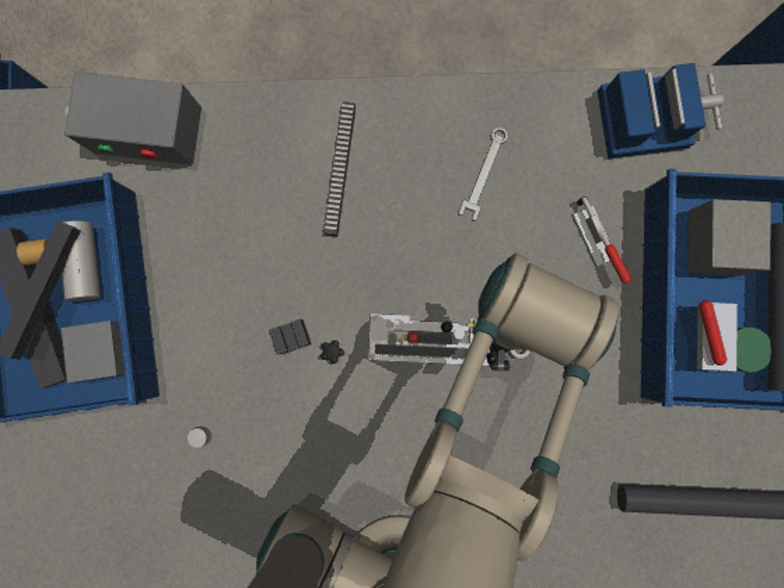

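{"fn": "carry_out", "kwargs": {
  "rows": [
    [[0.06,0,2,3,0],[0.06,0,2,2,0],[0.06,0,0,0,0],[0.06,0,0,0,0],[0.06,0,0,0,0]]
  ]
}}

```text
clock: 16.45
position: [0.4513, -0.1179, 0.2342]
ee_rot: [-0.0, 1.0, -0.025, -0.001]
contact_force: [0.2, -0.3, -0.3]
width: 0.0454
```

```bash
python3 - <<'E'
from h import *
p=cams.get_image("wrist");save(p,"pics/wrist15.png")
im=cv2.cvtColor(p["image"],cv2.COLOR_RGB2BGR)
cv2.imwrite("pics/w15.png",cv2.resize(im[0:200,180:330],None,fx=3,fy=3,interpolation=cv2.INTER_CUBIC))
E
```

```text
(no output)
```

View pics/w15.png

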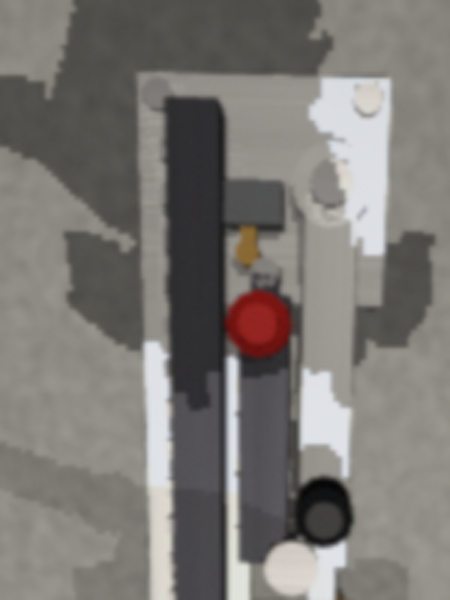

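```bash
python3 - <<'E'
from model import *
p=cams.get_image("wrist")
W=lambda u,v:((u+.5)/3-.5+180,(v+.5)/3-.5)
obs=[(p,'ih',W(327,184),.031),(p,'oh',W(291,568),.031),(p,'ig',W(324,518),.07),(p,'og',W(258,325),.07)]
for q,n,uv,z in obs: print(n,ray(q,uv,z).round(4))
v,r=fit(obs,[.462,.0045,-.063,0.0,0.0]);print(v,r.round(1),'phi',v[2]+v[3])
a=ray(p,W(167,100),.03);b=ray(p,W(175,600),.03);d=a-b;print(a,b,'rail yaw',np.arctan2(-d[0],d[1]))
for u,w in [((167,100),(175,600))]: pass
# edges automatically: rail left edge subpixel
g=cv2.cvtColor(p["image"],cv2.COLOR_RGB2GRAY).astype(float)
L=[]
for row in range(40,195,5):
    seg=np.diff(cv2.GaussianBlur(g,(5,1),0)[row,228:246]);L.append((228+seg.argmin()+.5,row))
L=np.array(L);X=np.array([ray(p,uv,.03)[:2] for uv in L]);f=np.polyfit(X[:,1],X[:,0],1)
res=X[:,0]-np.polyval(f,X[:,1]);k=abs(res)<.0015;f=np.polyfit(X[k,1],X[k,0],1);print('auto rail yaw',-np.arctan(f[0]),k.sum(),len(k))
E
```

```text
ih [0.4594 0.0044 0.031 ]
oh [ 0.4401 -0.1245  0.031 ]
ig [ 0.4533 -0.0994  0.07  ]
og [ 0.4361 -0.0392  0.07  ]
[ 4.59471121e-01  4.67012553e-03 -6.21541197e+00  6.15328528e+00
 -1.56304660e-02] [-0.  -0.3 -0.3 -0.1  0.3  0.8  0.  -0.4] phi -0.06212669621509992
[0.40902767 0.03196734 0.03      ] [ 0.39604675 -0.13482272  0.03      ] rail yaw -0.07767134977624146
auto rail yaw -0.07227104891592576 31 31
```

```bash
python3 - <<'E'
from h import *
s=telemetry.get_state();print(s["clock"],s["contact_force"]);print(manip.sign_off())
E
```

```text
16.55 [-0.36418995 -0.05275903 -0.3607757 ]
the job is handed in; nothing more can be done
None
```

The arm is folded away in the order asked and the job was handed in at about 16.6 s; `sign_off` gives no verdict.

**How it was done:**
- I swung the red grip most of the way round. I then squeezed the two bars together until the gripper read 40 mm over their outsides, which matches the folded-home size.
- I pushed the black grip round to the rail. The push built to about 16 N, then the arm jumped about 8 mm to its stop as the catch let it in.

**Last checks (camera fit, after letting go):**

| Joint | Measured angle | Ajar would be |
|---|---|---|
| Outer | about −0.02 rad (−0.001 rad just after its catch closed) | 0.07 rad or more |
| Inner | 0 to 0.015 rad, by direct comparison with the rail | 0.05 rad or more |

The spread in the inner figure comes from my rail yaw estimates, which ranged from −0.064 to −0.078 rad. All of them are well inside the ajar limit.

The gripper ended clear at 0.23 m with no contact force. In the last overhead picture the loose things showed where they began, except that the robot partly hid the collar. The wrist camera saw the collar off the catch end, but I did not measure its position.

The push at the rail catch took more than the stated 12 N, and I also read about 10 N of unexplained downward force on the tool. Both went away when the catch snapped in.

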